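# Load the brake pad under the leaf springs

## Robot

A 6-joint arm with a two-finger parallel gripper is mounted at the origin on the work surface. World frame = base frame: x ahead of the robot, y to its left, z up, the work surface at z = 0. Lengths are in mm, angles in rad, forces in N, time in s.
With the tool pointing down it reaches from about 350 to 775 mm from the base axis. Payload 7.3 kg.
Tool frame: the origin (TCP) lies on the front face of the gripper's body, between the roots of the fingers; the fingertips stand 66 mm ahead of it and the grasp point (between the pads) lies 47 mm ahead of it (bot.tip_extent is the distance from the TCP to the fingertips, in mm); z points along the fingers, y is the line along which they close (so a half turn about z gives the same grasp; the last joint's range is limited). The gripper opens to 92 mm and grips with 3 to 60 N. Pads are 19 mm wide; open, the fingers measure 130 mm over their backs; the gripper's body (75 mm by 190 mm) begins 47 mm behind the grasp point.
Start: joints at [-0.146, 0.342, 1.524, -0, 1.275, -0.146], TCP at [525.013, 0.02, 292.241] pointing down, gripper open.
Joint ranges: [-2.53, 2.53], [-0.77, 2.02], [0.04, 2.7], [-1, 4.14], [0.28, 2.66], [-3.11, 3.11]. Speed limits (rad/s): [2.57, 2.57, 3.14, 3.14, 3.14, 3.14].

## Interface

Orientations are given as [roll, pitch, yaw] about the fixed x, y, z axes, in that order (R = Rz(yaw) Ry(pitch) Rx(roll)).
In Python, from plant import readout, viewer, order, bot gives the robot as it stands.
- The arm moves only by the shell command python3 -m creep 'ROWS'. ROWS is text: rows parted by semicolons, each of 7 numbers parted by spaces: the shift along the world's x, y, z in m, then the turn, a rotation vector about the world's x, y, z in rad, then the opening in per cent of the stroke, from 0 (shut) to 100 (fully open). A call has 1 to 8 rows; each row shifts and turns the commanded pose from where the row before left it; what a row does not reach is not made up. A row lasts 1/12 s, in which the tool goes at most 41.7 mm and 7.16 degrees, less where a joint would pass 70% of its speed; a pose out of reach is approached as far as the arm can. A call is refused whole if a number of a shift passes 0.0417 or a number of a turn 0.125, either way. A call with a gripper value outside its range is refused whole. The fingers move at their own pace and stop on an object; the grip force is fixed at half the most. Time passes only in rows, so rows that do not move let the fingers close. It gives the time, the measured TCP pose, the force, the opening and the grip force at its end, in the units of the state.
- readout.get_obs(): the state, without advancing time (a new reading comes with each control period).
- viewer.capture(name): name is "scene" or "side" or "wrist"; returns the picture (400x640x3 uint8, red, green, blue); there is no depth.
- viewer.camera_info(name): a dict with "fx", "fy", "cx", "cy" (pixels), "origin" and "rotation" of the camera in the world. Camera axes: x right, y up, looking along -z (the intrinsics and any distortion apply to the point x, -y, -z); pixel columns grow to the right and rows downward; lengths in mm; the calibration is good to about 2 mm. A picture is of the moment at which its call begins: read the wrist's pose just before it. camera_info takes no time and is no camera call; for the wrist camera it gives the pose at the moment of the call.
- order.close_job(): hands the job in; it is judged then, once.
The state is a dict: "time": time; "joint_positions": joint angles; "dq": joint speeds; "tau": joint torques, N m; "tool_pos": TCP position; "tcp_rot": TCP orientation; "contact_force": force on the tool from outside, world axes, zero at the start; "moment": the same for the moment, N m; "grip_width": finger opening in mm; "finger_force": force on a finger pad.
Only numpy, scipy, OpenCV 4.12 (cv2) and the standard library are available. Lean on these libraries where they do the work, as an engineer would, in place of code of your own. Each camera call takes 0.05 s, during which the arm holds its last target. There are 200 camera calls.

## Task

Load the brake pad that lies on the sprung lifter of the bench fixture: with the fingertips, press it down hard and, keeping it pressed, slide it under the two leaf springs until it is fully home against the end stop and the lifter has sprung back up behind it. Only push and press it, do not pick it up, and leave the other things on the bench where they are.

Things in the scene. Friction and masses are not known exactly. Their poses are not given: they have to be found in the camera images.
- fixture: Loading fixture screwed to the bench, 310 mm long (its x), 103 mm wide, 44 mm high. Origin on the bench, on the centre line, below the front faces of the keeper blocks; x is the way the pad is slid, z up. x = -165 to -2 mm: loading bay with the flat steel lifter (top at z = 27.5 mm when up, 20.5 mm fully down). From x = 10 mm: home bay, fixed floor at z = 20 mm, chamfered edge
- keepers (a point): Centre line of the fixture at x = 0, z = 30 mm: lower front edge of the two dark keeper blocks (x = 0 to 14 mm, z = 30 to 44 mm, one on each side, 52 mm free between them). They stop the plate of a pad that is not pressed down at least 5 mm. The side rails along the whole fixture are 83 mm apart and 36 mm high; running faces are greased (friction about 0.2)
- leaf_tips (a point): Centre line midway between the tips of the two steel leaf springs (z = 23 mm when free, 27 mm on the pad). Each is 12 mm wide, slopes down from its keeper at fixture x = 10 mm to its tip at x = 68 mm and presses on the side edge of the pad's plate with about 3.5 N. Between the two leaves 54 mm are free for the fingers
- end_stop (a point): Middle of the upper edge of the end stop: a dark steel wall across the fixture, face at fixture x = 127 mm, 42 mm high
- lifter (a joint): How far the sprung lifter is pressed down: 0 = up, 0.007 m = fully down on its limit. Springs carry it: total load on it 11 N to start moving, 17.5 N fully down (the pad's own weight, about 5 N, helps). It springs up again behind the pad once the pad's rear edge has passed the keeper line
- pad: Brake pad, lying on the lifter lining upwards: dark steel plate 120 mm (its x, along the fixture's x) x 80 x 7 mm with two grey lining blocks on top, each 35 mm long (x), 44 mm wide, 12 mm high, with a 50 mm long gap between them where the bare plate shows; about 0.55 kg. Origin: centre of the plate's underside. Its front edge (+x) starts 8 to 28 mm short of the keepers
- press_spot (a point): Middle of the pad's bare gap, on the upper face of the plate (7 mm above the underside): the place for the fingertips. The faces of the two lining blocks are 25 mm ahead of and behind it
- home (a point): Point fixed to the fixture, on the floor of the home bay, 67 mm past the keeper line: the centre of the pad's underside lies here when it is fully home against the end stop
- spare_pad: Second brake pad of the same shape lying on the bench, not to be moved. Origin: centre of its underside
- spray_can: White spray can standing on the bench, 58 mm across, 170 mm high. Not to be moved. Origin: centre of its underside
- battery: Black and red battery pack, 75 x 110 x 70 mm, standing on the bench. Not to be moved. Origin: centre of its underside
- socket: Steel wrench socket standing on the bench, 30 mm across, 40 mm high. Not to be moved. Origin: centre of its underside
Things that resemble listed ones, but are neither listed nor needed, are in the scene too. Leave any green or yellow look-alike of the pad alone.

How it is judged:
By the outcome, as a careful person would: the job done as asked, in the order asked, and still so for the second after the job is handed in, with the robot touching nothing.
It also fails if it takes over 58 s, if anything falls off the work surface, if the arm or the gripper's body presses on something with over 40 N, if the wrist force passes 120 N, or if a joint passes its speed limit or range.

## Working session

There is one attempt and no reset: what is moved stays moved. The work goes in short steps, Python scripts to look and compute and a shell command to move; the robot and the scene stay as the last step left them, time stands still between calls to the robot, and variables do not carry over. Pictures are saved under pics/ and viewed, at most 10 in all, crops included, and the job is handed in when it is done.

```bash
ls; mkdir -p pics; python3 - <<'E'
from plant import readout, viewer
import cv2
for n in ["scene","side"]:
    i=viewer.camera_info(n); print(n,i)
    cv2.imwrite(f"pics/{n}0.png",cv2.cvtColor(viewer.capture(n),cv2.COLOR_RGB2BGR))
print(readout.get_obs())
E
```

```text
pics
scene {'fx': 450.8489929573139, 'fy': 450.8489929573139, 'cx': 333.6881143737963, 'cy': 200.30938388927365, 'origin': array([1161.66686784, -205.89389356, 1023.77235909]), 'rotation': array([ 0.57591969, -0.00543485,  1.28314328])}
side {'fx': 434.34727350716935, 'fy': 434.34727350716935, 'cx': 321.0585478234437, 'cy': 199.95024135377523, 'origin': array([  71.22325293, -847.68546998,  661.94551024]), 'rotation': array([ 1.02027225, -0.01630007, -0.5063195 ])}
{'time': 0.1, 'joint_positions': array([-1.46004018e-01,  3.42668190e-01,  1.52489137e+00, -1.91215303e-05,
        1.27538434e+00, -1.45993633e-01]), 'dq': array([ 9.25450674e-05, -2.40812503e-03, -5.23576127e-03, -1.22444379e-03,
        8.40599925e-04, -1.66817850e-03]), 'tau': array([ 1.49919495e-03, -4.32001984e+01, -2.44694173e+01,  7.19219679e-02,
        5.25739230e-02, -9.79429342e-05]), 'tool_pos': array([5.24742528e+02, 5.33403540e-02, 2.91617044e+02]), 'tcp_rot': array([-3.14025312e+00, -1.78482496e-04,  1.57079140e+00]), 'contact_force': array([-1.3525038 ,  0.04573277,  0.19917069]), 'moment': array([-0.00171596,  0.02837504,  0.01582305]), 'finger_force': 0.0, 'grip_width': 91.77895674481006}
```

View pics/scene0.png

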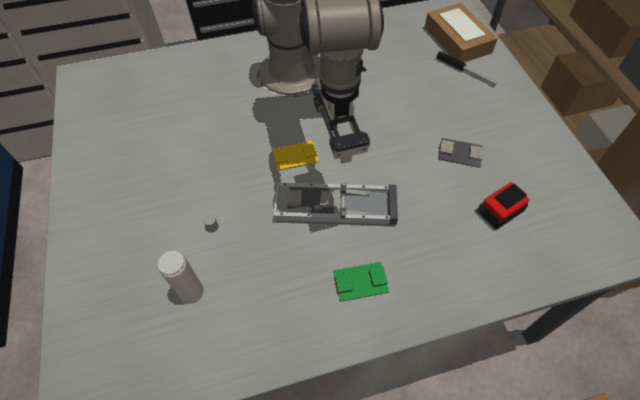

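View pics/side0.png

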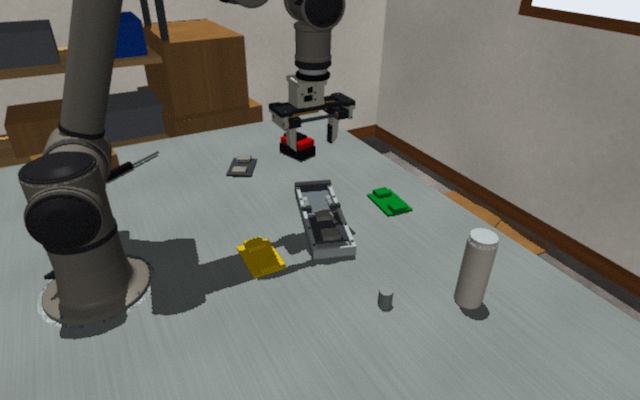

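The scene view shows four things that could be the pad: the dark one in the fixture at (310,198), the dark spare on the bench at (461,152), a yellow one at (296,155) and a green one at (361,281). I choose the one on the fixture's lifter. The end stop is at (393,204) and the leaf bay is on the right. Next I take one close crop.

```bash
cat > h.py <<'E'
from plant import readout, viewer
import numpy as np, cv2
from scipy.spatial.transform import Rotation as R
def ray(info,u,v):
    d=np.array([(u-info["cx"])/info["fx"],-(v-info["cy"])/info["fy"],-1.])
    return np.array(info["origin"]),R.from_euler("xyz",info["rotation"]).apply(d)
def onz(info,u,v,z):
    o,d=ray(info,u,v); return o+d*(z-o[2])/d[2]
def proj(info,p):
    q=R.from_euler("xyz",info["rotation"]).inv().apply(np.array(p)-info["origin"])
    return info["cx"]-info["fx"]*q[0]/q[2], info["cy"]+info["fy"]*q[1]/q[2]
E
python3 - <<'E'
from h import *
im=cv2.imread("pics/scene0.png")[170:240,260:410]
cv2.imwrite("pics/crop1.png",cv2.resize(im,None,fx=5.3,fy=5.3,interpolation=cv2.INTER_CUBIC))
i=viewer.camera_info("scene")
for u,v,z in [(275,203,36),(397,203,42),(310,198,30),(461,152,5),(296,155,5)]: print(u,v,onz(i,u,v,z).round())
E
```

```text
275 203 [ 513. -168.   36.]
397 203 [606. 135.  42.]
310 198 [520. -76.  30.]
461 152 [472. 389.   5.]
296 155 [349. -73.   5.]
```

View pics/crop1.png

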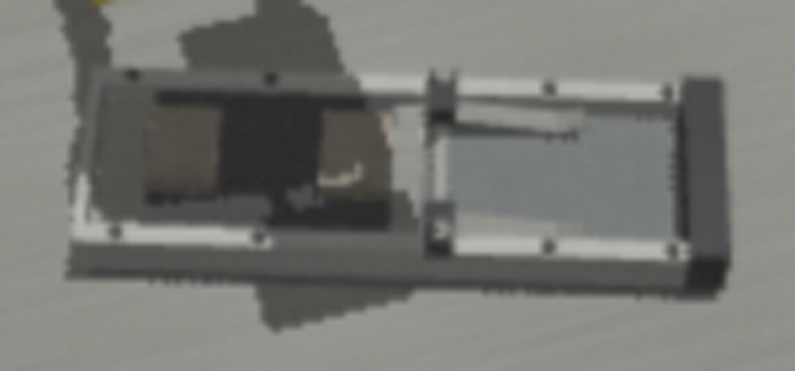

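The crop confirms the dark pad with two lining blocks, its bare gap centred at crop (270,150), i.e. image (311,198). The keepers are at crop x≈430, the leaves at 450–580 and the end stop face at x≈685.

```bash
python3 - <<'E'
from h import *
i=viewer.camera_info("scene")
f=lambda u,v,z: onz(i,260+u/5.3-.4,170+v/5.3-.4,z)
P={}
for n,u,v,z in [("farrail_L",97,70,36),("farrail_R",683,83,36),("nearrail_L",72,242,36),("nearrail_R",683,258,36),("stop_far",683,78,42),("stop_near",687,257,42),("keep_far",430,70,44),("keep_near",426,204,44),("gap rear",219,150,36),("gap front",320,150,36)]:
    P[n]=f(u,v,z); print(n,P[n].round(1))
for a,b in [("farrail_L","farrail_R"),("nearrail_L","nearrail_R"),("stop_near","stop_far")]:
    d=P[b]-P[a]; print(a,b,np.linalg.norm(d).round(),np.arctan2(d[1],d[0]).round(3))
E
```

```text
farrail_L [ 452.7 -146.3   36. ]
farrail_R [543.2 135.4  36. ]
nearrail_L [ 548.5 -180.1   36. ]
nearrail_R [639.6  99.7  36. ]
stop_far [544.1 134.3  42. ]
stop_near [642.8  99.9  42. ]
keep_far [505.1  13.4  44. ]
keep_near [580.4 -11.6  44. ]
gap rear [516.8 -99.1  36. ]
gap front [530.8 -51.1  36. ]
farrail_L farrail_R 296.0 1.26
nearrail_L nearrail_R 294.0 1.256
stop_near stop_far 105.0 2.806
```

```bash
python3 -m creep '0 -0.01 -0.014 0 0 -0.05 0;0 -0.014 -0.02 0 0 -0.06 0;0 -0.014 -0.02 0 0 -0.06 0;0 -0.014 -0.02 0 0 -0.06 0;0 -0.013 -0.02 0 0 -0.05 0;0 -0.01 -0.01 0 0 -0.036 0;0 0 0 0 0 0 0;0 0 0 0 0 0 0'; python3 - <<'E'
from h import *
i=viewer.camera_info("wrist"); print(i); im=viewer.capture("wrist")
cv2.imwrite("pics/w1.png",cv2.cvtColor(im,cv2.COLOR_RGB2BGR))
o=readout.get_obs();print(o["tool_pos"],o["tcp_rot"],o["contact_force"],o["grip_width"])
E
```

```text
time: 0.77
tool_pos: [525.0, -75.2, 188.2]
tcp_rot: [-3.141, -0.0, 1.255]
contact_force: [-0.2, 0.2, 0.9]
grip_width: 42.8
finger_force: 0.0
{'fx': 286.2108975393818, 'fy': 286.2108975393818, 'cx': 317.759509892124, 'cy': 205.73672239497023, 'origin': array([547.87226105,  -6.48019055, 280.44174435]), 'rotation': array([-0.27546414,  0.00241446, -0.31460696])}
[525.37088011 -74.83737014 188.93562454] [ 3.14084765e+00 -2.84018014e-04  1.25555896e+00] [-0.05147287 -0.08818342  0.58862615] 38.98382930707052
```

View pics/w1.png

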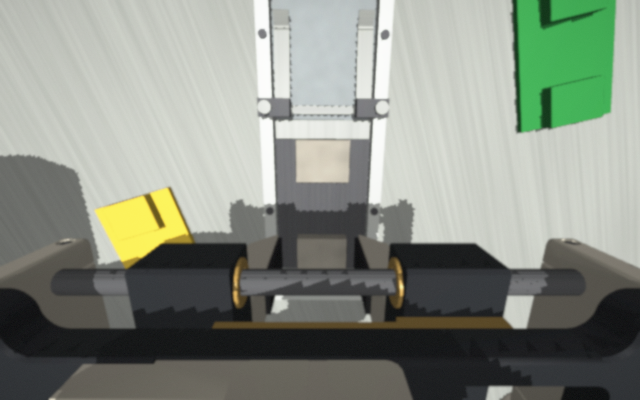

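The wrist view shows the pad's front block at cols 296–350, rows 140–182, the rear block from row ~236, and the keepers at row ~117. The fixture runs straight up the image.

```bash
python3 - <<'E'
from h import *
i=viewer.camera_info("wrist");o=readout.get_obs();t=o["tool_pos"]
for n,u,v,z in [("fb front",323,140,46.5),("fb rear",323,183,46.5),("rb front",323,236,46.5),("keepL",291,117,44),("keepR",355,117,44),("railL bot",265,232,36),("railR bot",377,228,36),("railL top",270,5,36),("railR top",376,5,36)]:
    p=onz(i,u,v,z); d=p-t; c,s=np.cos(1.255),np.sin(1.255)
    print(n,p.round(1),"rel TCP fwd,left",(d[0]*c+d[1]*s).round(1),(-d[0]*s+d[1]*c).round(1))
E
```

```text
fb front [548.3 -18.4  46.5] rel TCP fwd,left 60.8 -4.3
fb rear [537.7 -51.7  46.5] rel TCP fwd,left 25.8 -4.5
rb front [523.3 -96.8  46.5] rel TCP fwd,left -21.5 -4.8
keepL [529.6   6.2  44. ] rel TCP fwd,left 78.4 21.2
keepR [577.8  -9.4  44. ] rel TCP fwd,left 78.5 -29.5
railL bot [472.9 -80.8  36. ] rel TCP fwd,left -21.9 48.0
railR bot [ 571.3 -108.6   36. ] rel TCP fwd,left -17.8 -54.1
railL top [540.6  86.5  36. ] rel TCP fwd,left 158.1 35.6
railR top [615.5  62.1  36. ] rel TCP fwd,left 158.2 -43.1
```

```bash
python3 -m creep '0.0035 0.004 -0.01 0 0 0 0;0.0037 0.0042 -0.02 0 0 0 0;0 0 -0.02 0 0 0 0;0 0 -0.018 0 0 0 0;0 0 -0.01 0 0 0 0;0 0 0 0 0 0 0;0 0 0 0 0 0 0;0 0 0 0 0 0 0'; python3 - <<'E'
from h import *
im=viewer.capture("wrist"); side=viewer.capture("side")
a=cv2.resize(im[0:330,160:480],(400,412)); b=cv2.resize(side[170:270,280:380],(400,412),interpolation=cv2.INTER_CUBIC)
cv2.imwrite("pics/w2.png",cv2.cvtColor(np.hstack([a,b]),cv2.COLOR_RGB2BGR))
o=readout.get_obs();print(o["tool_pos"],o["tcp_rot"],o["contact_force"],o["grip_width"])
E
```

```text
time: 1.48
tool_pos: [533.0, -66.7, 111.3]
tcp_rot: [3.139, -0.0, 1.255]
contact_force: [0.3, 0.0, -1.1]
grip_width: 0.2
finger_force: 0.0
[532.91795458 -66.84590175 111.44311587] [ 3.13911594e+00 -1.39738577e-04  1.25498855e+00] [ 0.04359037 -0.21968593  0.37829026] 0.3605515027276016
```

View pics/w2.png

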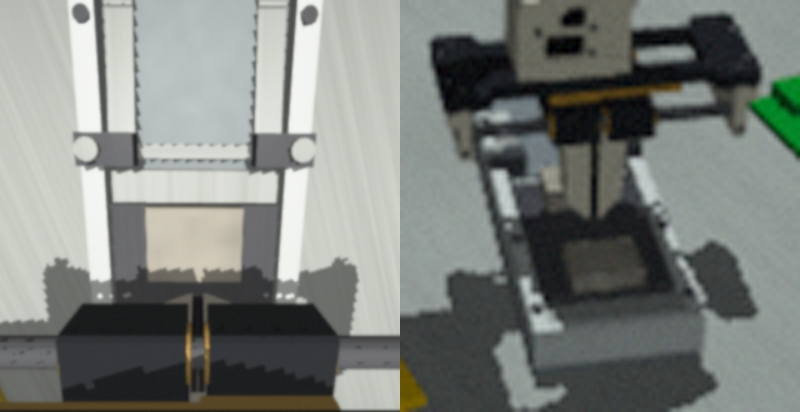

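The fingers (split at left crop x≈198) are centred between the keepers and over the front block (x≈194). They stand in the gap just behind that block. Now I press down gently.

```bash
python3 -m creep '0 0 -0.005 0 0 0 0;0 0 -0.004 0 0 0 0;0 0 -0.002 0 0 0 0;0 0 0 0 0 0 0;0 0 0 0 0 0 0'; python3 -m creep '0 0 -0.002 0 0 0 0;0 0 -0.002 0 0 0 0;0 0 -0.002 0 0 0 0;0 0 0 0 0 0 0;0 0 0 0 0 0 0'
```

```text
time: 2.0
tool_pos: [532.3, -66.9, 99.5]
tcp_rot: [3.141, -0.0, 1.255]
contact_force: [-1.6, 0.9, 4.9]
grip_width: 0.4
finger_force: 2.3
time: 2.42
tool_pos: [532.3, -66.8, 94.0]
tcp_rot: [3.141, 0.0, 1.255]
contact_force: [-2.0, 0.5, 9.2]
grip_width: 0.1
finger_force: 4.7
```

```bash
python3 -m creep '0 0 -0.002 0 0 0 0;0 0 -0.001 0 0 0 0;0 0 0 0 0 0 0;0 0 0 0 0 0 0'
```

```text
time: 2.75
tool_pos: [532.3, -66.8, 93.0]
tcp_rot: [3.14, 0.0, 1.255]
contact_force: [-7.7, 1.9, 26.6]
grip_width: 0.6
finger_force: 13.4
```

```bash
python3 -m creep '0 0 -0.001 0 0 0 0;0.0009 0.0029 0 0 0 0 0;0.0009 0.0029 0 0 0 0 0;0.0009 0.0028 0 0 0 0 0;0.0009 0.0029 0 0 0 0 0;0.0009 0.0028 0 0 0 0 0;0 0 0 0 0 0 0;0 0 0 0 0 0 0'
```

```text
time: 3.42
tool_pos: [537.5, -55.1, 93.0]
tcp_rot: [3.137, 0.003, 1.256]
contact_force: [-9.6, -11.3, 32.1]
grip_width: 0.5
finger_force: 15.7
```

```bash
python3 -m creep '0.0009 0.0029 0 0 0 0 0;0.0009 0.0028 0 0 0 0 0;0.0009 0.0029 0 0 0 0 0;0.0009 0.0028 0 0 0 0 0;0 0 0 0 0 0 0;0 0 0 0 0 0 0'; python3 - <<'E'
from h import *
im=viewer.capture("wrist"); side=viewer.capture("side")
a=cv2.resize(im[0:330,160:480],(400,412)); b=cv2.resize(side[170:270,280:380],(400,412),interpolation=cv2.INTER_CUBIC)
cv2.imwrite("pics/w3.png",cv2.cvtColor(np.hstack([a,b]),cv2.COLOR_RGB2BGR))
E
```

```text
time: 3.92
tool_pos: [541.3, -43.6, 93.0]
tcp_rot: [3.136, 0.003, 1.256]
contact_force: [-9.3, -11.3, 30.3]
grip_width: 0.2
finger_force: 15.4
```

View pics/w3.png

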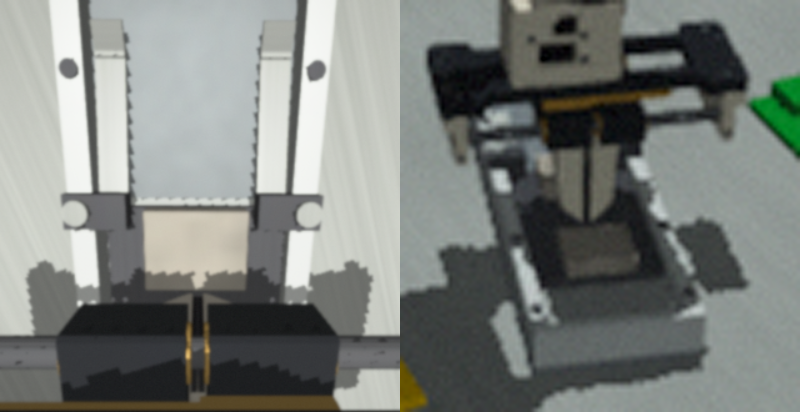

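```bash
python3 -m creep '0.0003 0.0038 0 0 0 0 0;0.0008 0.0038 0 0 0 0 0;0.0012 0.0038 0 0 0 0 0;0.0012 0.0038 0 0 0 0 0;0.0012 0.0038 0 0 0 0 0;0.0012 0.0038 0 0 0 0 0;0 0 0 0 0 0 0;0 0 0 0 0 0 0'
```

```text
time: 4.68
tool_pos: [548.8, -20.3, 93.1]
tcp_rot: [3.133, 0.001, 1.255]
contact_force: [-3.6, -8.4, 25.2]
grip_width: 0.5
finger_force: 12.9
```

```bash
python3 -m creep '0 0 -0.001 0 0 0 0;0.0012 0.0038 0 0 0 0 0;0.0012 0.0038 0 0 0 0 0;0.0012 0.0038 0 0 0 0 0;0.0012 0.0038 0 0 0 0 0;0.0012 0.0038 0 0 0 0 0;0.0012 0.0038 0 0 0 0 0;0 0 0 0 0 0 0'; python3 - <<'E'
from h import *
im=viewer.capture("wrist"); side=viewer.capture("side")
a=cv2.resize(im[0:330,160:480],(400,412)); b=cv2.resize(side[170:270,280:380],(400,412),interpolation=cv2.INTER_CUBIC)
cv2.imwrite("pics/w4.png",cv2.cvtColor(np.hstack([a,b]),cv2.COLOR_RGB2BGR))
E
```

```text
time: 5.35
tool_pos: [555.9, 1.3, 92.9]
tcp_rot: [3.132, 0.003, 1.256]
contact_force: [-6.6, -14.6, 32.8]
grip_width: 0.3
finger_force: 16.4
```

View pics/w4.png

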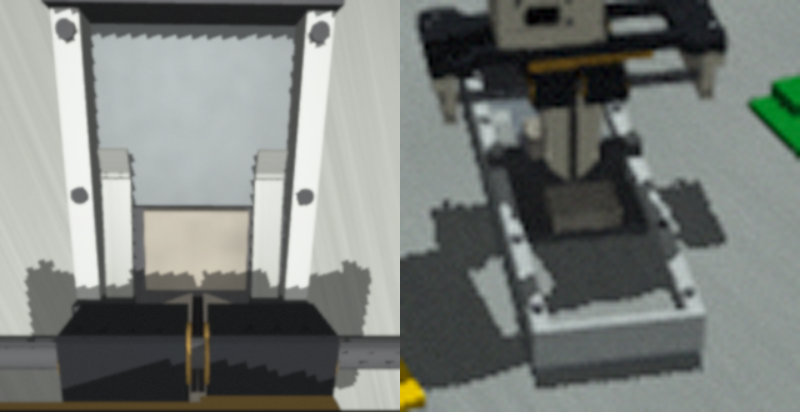

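The pad (block at rows 208–290) has gone in between the leaves and is moving with the fingers. I keep going.

```bash
python3 -m creep '0.0012 0.0038 0 0 0 0 0;0.0012 0.0038 0 0 0 0 0;0.0012 0.0038 0 0 0 0 0;0.0012 0.0038 0 0 0 0 0;0.0012 0.0038 0 0 0 0 0;0.0012 0.0038 0 0 0 0 0;0 0 0 0 0 0 0;0 0 0 0 0 0 0'; python3 -m creep '0.0012 0.0038 0 0 0 0 0;0.0012 0.0038 0 0 0 0 0;0.0012 0.0038 0 0 0 0 0;0.0012 0.0038 0 0 0 0 0;0.0012 0.0038 0 0 0 0 0;0 0 0 0 0 0 0;0 0 0 0 0 0 0'
```

```text
time: 6.12
tool_pos: [563.3, 23.6, 92.8]
tcp_rot: [3.132, 0.003, 1.256]
contact_force: [-5.4, -17.2, 30.7]
grip_width: 0.4
finger_force: 19.1
time: 6.7
tool_pos: [569.3, 43.2, 92.8]
tcp_rot: [3.132, 0.002, 1.256]
contact_force: [-5.2, -14.2, 29.3]
grip_width: 0.5
finger_force: 18.0
```

```bash
python3 -m creep '0.0012 0.0038 0 0 0 0 0;0.0012 0.0038 0 0 0 0 0;0.0012 0.0038 0 0 0 0 0;0.0012 0.0038 0 0 0 0 0;0.0012 0.0038 0 0 0 0 0;0 0 0 0 0 0 0;0 0 0 0 0 0 0'; python3 -m creep '0.0009 0.0029 0 0 0 0 0;0.0009 0.0029 0 0 0 0 0;0 0 0 0 0 0 0;0 0 0 0 0 0 0'; python3 - <<'E'
from h import *
im=viewer.capture("wrist"); side=viewer.capture("side")
a=cv2.resize(im[0:330,160:480],(400,412)); b=cv2.resize(side[170:270,280:380],(400,412),interpolation=cv2.INTER_CUBIC)
cv2.imwrite("pics/w5.png",cv2.cvtColor(np.hstack([a,b]),cv2.COLOR_RGB2BGR))
E
```

```text
time: 7.28
tool_pos: [575.2, 62.2, 92.8]
tcp_rot: [3.133, 0.002, 1.255]
contact_force: [-4.7, -14.1, 29.3]
grip_width: 0.6
finger_force: 17.8
time: 7.62
tool_pos: [576.9, 68.0, 92.6]
tcp_rot: [3.133, 0.002, 1.255]
contact_force: [-5.1, -14.6, 28.1]
grip_width: 0.3
finger_force: 16.3
```

View pics/w5.png

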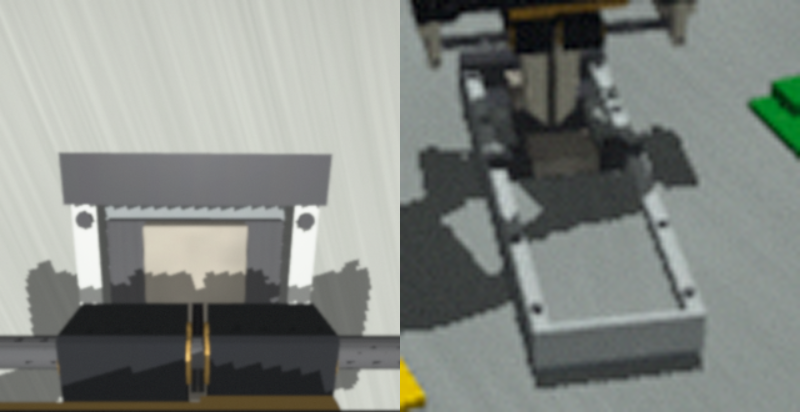

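The plate's front edge (row ~220) is still a few mm short of the stop face (row ~207). I continue until the force rises.

```bash
python3 -m creep '0.0006 0.0019 0 0 0 0 0;0.0006 0.0019 0 0 0 0 0;0.0006 0.0019 0 0 0 0 0;0 0 0 0 0 0 0;0 0 0 0 0 0 0'; python3 -m creep '0.0006 0.0019 0 0 0 0 0;0.0006 0.0019 0 0 0 0 0;0.0006 0.0019 0 0 0 0 0;0 0 0 0 0 0 0;0 0 0 0 0 0 0'
```

```text
time: 8.13
tool_pos: [578.6, 73.5, 92.6]
tcp_rot: [3.133, 0.003, 1.255]
contact_force: [-5.2, -16.1, 29.3]
grip_width: 1.0
finger_force: 16.7
time: 8.55
tool_pos: [579.6, 76.8, 92.6]
tcp_rot: [3.134, 0.007, 1.256]
contact_force: [-8.8, -27.9, 31.2]
grip_width: 1.0
finger_force: 20.6
```

```bash
python3 -m creep '0.0006 0.0019 0 0 0 0 0;0.0003 0.001 0 0 0 0 0;0 0 0 0 0 0 0;0 0 0 0 0 0 0;0 0 0 0 0 0 0'
```

```text
time: 8.97
tool_pos: [579.8, 77.1, 92.7]
tcp_rot: [3.136, 0.011, 1.256]
contact_force: [-12.1, -39.5, 35.3]
grip_width: 0.3
finger_force: 24.6
```

Tool motion has stopped and the force is rising, so the pad is home. I relax the forward push, lift off and look.

```bash
python3 -m creep '-0.0018 -0.0058 0 0 0 0 0;0 0 0.004 0 0 0 0;0 0 0.008 0 0 0 0;0 0 0.02 0 0 0 0;0 0 0.035 0 0 0 0;0 0 0.035 0 0 0 0;0 0 0.035 0 0 0 0;0 0 0.02 0 0 0 0'; python3 -m creep '-0.008 -0.025 0 0 0 0 0;-0.01 -0.03 0 0 0 0 0;-0.01 -0.03 0 0 0 0 0;-0.01 -0.03 0 0 0 0 0;0 0 0 0 0 0 0;0 0 0 0 0 0 0;0 0 0 0 0 0 0'; python3 - <<'E'
from h import *
print(readout.get_obs()["contact_force"])
im=viewer.capture("wrist"); s=viewer.capture("side")
a=im[0:300,120:520]; b=cv2.resize(s[170:270,280:380],(400,300),interpolation=cv2.INTER_CUBIC)
cv2.imwrite("pics/w6.png",cv2.cvtColor(np.hstack([a,b]),cv2.COLOR_RGB2BGR))
E
```

```text
time: 9.63
tool_pos: [577.9, 79.6, 249.1]
tcp_rot: [3.137, -0.001, 1.255]
contact_force: [0.5, -1.0, 0.1]
grip_width: 0.6
finger_force: 0.0
time: 10.22
tool_pos: [539.2, -35.1, 245.2]
tcp_rot: [-3.141, -0.0, 1.254]
contact_force: [0.6, 0.3, -0.0]
grip_width: 0.6
finger_force: 0.0
[ 0.5871206   0.32098649 -0.01775752]
```

View pics/w6.png

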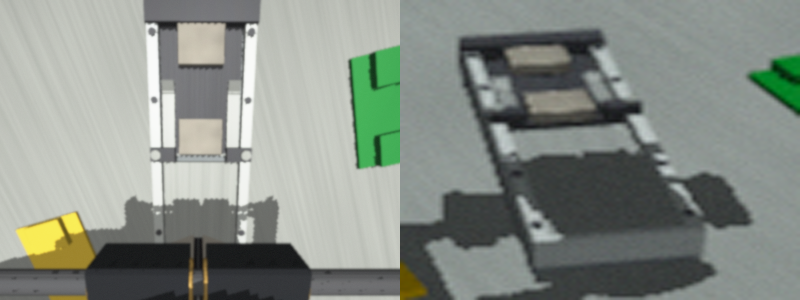

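```bash
python3 - <<'E'
from h import *
i=viewer.camera_info("wrist"); c,s=np.cos(1.255),np.sin(1.255)
im=cv2.cvtColor(viewer.capture("wrist"),cv2.COLOR_RGB2GRAY)
print("col profile 10-34", im[10:34,318:326].mean(1).astype(int), "150-166",im[148:168,318:326].mean(1).astype(int))
k=None
for n,u,v,z in [("stop edge",322,22.5,42),("block front",322,24.5,39),("fb rear",322,66,39),("rb front",322,118.5,39),("keep front top",285,162,44)]:
    p=onz(i,u,v,z); print(n,round(p[0]*c+p[1]*s,1))
E
```

```text
col profile 10-34 [119 119 119 119 119 120 120 120 121 120 116 102  88 113 157 182 191 191
 190 189 189 188 188 188] 150-166 [201 200 200 199 199 193 178 154 145 158 170 174 170 160 165 191 209 213
 213 213]
stop edge 296.6
block front 295.9
fb rear 261.1
rb front 213.3
keep front top 170.6
```

The pad is home between the leaves: block front at row 23–24, stop edge at row ~21. Backing off under load may have left up to 1 mm of gap, so I give it one more nudge on the front block and lift straight up.

```bash
python3 -m creep '0.008 0.022 0 0 0 0 0;0.011 0.03 0 0 0 0 0;0.011 0.03 0 0 0 0 0;0.008 0.0226 0 0 0 0 0;0 0 -0.03 0 0 0 0;0 0 -0.03 0 0 0 0;0 0 0 0 0 0 0;0 0 0 0 0 0 0'; python3 -m creep '0 0 -0.03 0 0 0 0;0 0 -0.03 0 0 0 0;0 0 -0.018 0 0 0 0;0 0 -0.008 0 0 0 0;0 0 0 0 0 0 0;0 0 0 0 0 0 0'
```

```text
time: 11.03
tool_pos: [576.4, 70.1, 184.2]
tcp_rot: [-3.138, 0.001, 1.256]
contact_force: [0.2, 0.2, 0.8]
grip_width: 0.2
finger_force: 0.0
time: 11.53
tool_pos: [578.2, 69.2, 100.9]
tcp_rot: [3.139, -0.001, 1.255]
contact_force: [0.6, 0.5, 0.1]
grip_width: 0.5
finger_force: 0.0
```

```bash
python3 -m creep '0 0 -0.004 0 0 0 0;0.0009 0.0029 0 0 0 0 0;0.0009 0.0029 0 0 0 0 0;0.0006 0.0019 0 0 0 0 0;0 0 0 0 0 0 0;0 0 0 0 0 0 0;0 0 0 0 0 0 0'; python3 -m creep '0.0006 0.0019 0 0 0 0 0;0.0003 0.001 0 0 0 0 0;0 0 0 0 0 0 0;0 0 0 0 0 0 0'
```

```text
time: 12.12
tool_pos: [579.8, 76.2, 96.2]
tcp_rot: [3.14, 0.001, 1.255]
contact_force: [-1.8, -5.0, 3.5]
grip_width: 0.7
finger_force: 2.7
time: 12.45
tool_pos: [580.0, 76.6, 96.2]
tcp_rot: [3.141, 0.006, 1.255]
contact_force: [-5.5, -16.2, 6.5]
grip_width: 0.6
finger_force: 8.9
```

```bash
python3 -m creep '0.0006 0.0019 0 0 0 0 0;0.0003 0.001 0 0 0 0 0;0 0 0 0 0 0 0;0 0 0 0 0 0 0'; python3 -m creep '-0.0009 -0.0029 0.001 0 0 0 0;-0.0009 -0.0029 0.001 0 0 0 0;-0.0009 -0.0029 0.001 0 0 0 0;0 0 0.02 0 0 0 0;0 0 0.035 0 0 0 0;0 0 0.035 0 0 0 0;0 0 0.035 0 0 0 0;0 0 0.02 0 0 0 0'; python3 -m creep '-0.01 -0.03 0 0 0 0 0;-0.01 -0.03 0 0 0 0 0;-0.01 -0.03 0 0 0 0 0;-0.007 -0.02 0 0 0 0 0;0 0 0 0 0 0 0;0 0 0 0 0 0 0;0 0 0 0 0 0 0'; python3 - <<'E'
from h import *
i=viewer.camera_info("wrist"); im=viewer.capture("wrist"); s=viewer.capture("scene")
a=cv2.resize(im[0:200,220:420],(400,400)); b=cv2.resize(s[170:240,330:400],(400,400),interpolation=cv2.INTER_CUBIC)
cv2.imwrite("pics/w7.png",cv2.cvtColor(np.hstack([a,b]),cv2.COLOR_RGB2BGR))
E
```

```text
time: 12.78
tool_pos: [580.2, 77.1, 96.2]
tcp_rot: [-3.141, 0.01, 1.256]
contact_force: [-8.4, -28.4, 9.4]
grip_width: 0.3
finger_force: 15.0
time: 13.45
tool_pos: [579.6, 74.8, 247.9]
tcp_rot: [3.136, -0.002, 1.256]
contact_force: [1.8, 0.1, 0.2]
grip_width: 0.4
finger_force: 0.0
time: 14.03
tool_pos: [542.0, -35.2, 243.6]
tcp_rot: [3.141, -0.001, 1.255]
contact_force: [-0.3, -0.5, -0.4]
grip_width: 0.6
finger_force: 0.0
```

View pics/w7.png

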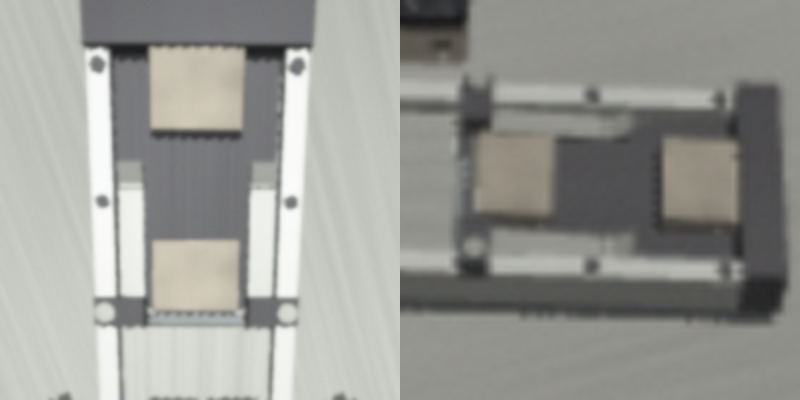

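The front block now touches the stop (wrist crop row 46; scene crop x≈738). The leaves lie on the plate and the rear edge is past the keeper line. The robot is clear, so I hand the job in.

```bash
python3 -c "
from plant import order; print(order.close_job())"
```

```text
the job is handed in; nothing more can be done
None
```

The brake pad is pressed in under both leaf springs and seated against the end stop, with its rear edge past the keepers; I handed the job in with the arm clear, but I did not measure that the lifter had sprung back up.

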